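Check a wire dispenser's brake gap with a taper blade

ROBOT

A 6-joint arm with a two-finger parallel gripper is mounted at the origin on the work surface. World frame = base frame: x ahead of the robot, y to its left, z up, the work surface at z = 0. Lengths are in mm, angles in rad, forces in N, time in s.
With the tool pointing down it reaches from about 350 to 875 mm from the base axis. Payload 4.2 kg.
Tool frame: the origin (TCP) lies at the very end of the fingers, on their centre line; the grasp point (between the pads) lies 19 mm behind it; z points along the fingers, y is the direction in which the jaws open and shut (so a half turn about z gives the same grasp; the last joint's range is limited). The gripper opens to 85 mm and grips with 20 to 120 N. Pads are 22 mm wide; open, the fingers measure 114 mm over their backs; the gripper's body (76 mm by 85 mm) begins 54 mm behind the grasp point. The pads swing forward as they close: fully open they stand 13 mm farther back than shut.
Start: joints at [-0.87, 0.385, 0.008, 0, -1.194, -0.259], TCP at [267.241, -564.961, 210.912] pointing down, gripper open.
Joint ranges: [-3.14, 3.14], [-1.21, 2.06], [-1.07, 1.41], [-3.16, 2.05], [-2.99, -0.16], [-3.1, 3.1]. Speed limits (rad/s): [2.79, 2.79, 3.14, 3.14, 3.14, 3.14].

INTERFACE

Orientations are given as a unit quaternion [x, y, z, w].
In Python, from bench import arm, optics, job gives the robot as it stands.
- The arm moves only by the tool send_rows, never from a script. Its argument "steps" is a list that holds one entry, the list of rows, each a list of 5 numbers: the shift along the tool's x, y, z in cm, then the turn about the tool's z in rad, then the opening, from 0 (shut) to 1 (fully open). A call has 1 to 10 rows; each row shifts and turns the pose as measured when the row begins, along the tool's axes as they then stand; what a row does not reach is not made up. A row lasts 1/12 s, in which the tool goes at most 41.7 mm and 7.16 degrees, less where a joint would pass 70% of its speed; a pose out of reach is approached as far as the arm can. A call with a gripper value outside its range is refused whole. The fingers move at their own pace and stop on an object; the grip force is fixed at half the most. Time passes only in rows, so rows that do not move let the fingers close. It gives the time, the measured TCP pose, the force and the opening at its end, in the units of the state.
- arm.read_state(): the state, without advancing time (a new reading comes with each control period).
- optics.get_image(name): name is "scene" or "top"; returns (picture, depth): 384x512x3 uint8, blue, green, red; 384x512 float32, mm along the optical axis (not along the pixel's ray), 0 where there is no reading.
- optics.get_calibration(name): a dict with "K" (3x3 intrinsics, pixels), "rvec" (rotation vector, rad) and "tvec" (3), from world to camera coordinates, as OpenCV has them. Camera axes: x right, y down, z forward; pixel columns grow to the right and rows downward; lengths in mm; the calibration is good to about 2 mm. A picture is of the moment at which its call begins. get_calibration takes no time and is no camera call.
- job.job_done(): hands the job in, once; it reports no verdict.
The state is a dict: "clock": time; "joints": joint angles; "joint_vel": joint speeds; "joint_efforts": joint torques, N m; "position": TCP position; "ee_rot": TCP orientation; "contact_force": force on the tool from outside, world axes, zero at the start; "wrist_torque": the same for the moment, N m; "gripper_width": finger opening in mm.
Only numpy, scipy, OpenCV 4.12 (cv2) and the standard library are available. Lean on these libraries where they do the work, as an engineer would, in place of code of your own. Each camera call takes 0.05 s, during which the arm holds its last target. There are 200 camera calls.

TASK

Slide the copper wire reel up off the dispenser's spindle and stand it flat on the small green mat, without letting it fall. Then take the red-handled taper blade and slide it level, flat on the metal lower plate, into the gap under the green turntable until it drags snugly but is not jammed, and finish holding it there at that depth, handle still gripped. Leave the jar, the screwdriver and the capacitor where they are.

Things in the scene. Friction and masses are not known exactly. Their poses are not given: they have to be found in the camera images.
- dispenser: Wire dispenser, fixed to the bench, round about its vertical axis. Origin: on that axis at bench height (z = 0). Grey foot 120 mm across, 16 mm high; steel spindle 10 mm across on the axis, its top 105 mm above the bench. The two plates below ride on it, and the blade can go in from any side.
- lower_plate: Fixed bare-metal disc of the dispenser, 120 mm across, underside 30 mm and flat top face 40 mm above the bench; origin at the centre of its underside. The upper rim is bevelled (last 5 mm of radius slopes down 3 mm).
- turntable: Green disc over the lower plate, same axis, 120 mm across, 8 mm thick, lower rim bevelled alike; origin: centre of its underside. Gap to the plate 2.0 to 3.4 mm, differs each time, best felt. 150 g; lifts straight up against a spring (12 N per mm), never tilts. Snug: blade presses it with 2 to 12 N; drag on the blade is about the same or more, so a felt drag of 4 to 8 N is right.
- reel: Wire reel standing on the turntable with the spindle through its bore (bore 15 mm). Black flanges 58 mm across, 5 mm thick, copper winding 54 mm across between, 44 mm high overall, 300 g. Origin: centre of its underside, z axis along the bore. The spindle stands up about 10 mm out of its top; it comes off when lifted 55 mm.
- mat: Small square green mat with white border lines, 160 x 160 mm, 3 mm thick, fixed flat on the bench to the left or right of the dispenser; origin at the centre of its underside, x and y along its sides. The reel is to stand upright around its middle (centre within 55 mm of the mat's centre along each side).
- gauge: Taper blade gauge, 120 g, standing on the bench on the side away from the mat. Origin: centre of its handle's underside. Red handle, black bands, 50 (x) x 18 (y) x 44 mm high; grip across the 18. Steel blade 14 mm wide runs 75 mm along +x from the handle's front face (x = 25 mm); flat underside 18 mm above the handle's underside; top slopes from 7.5 mm thick at the handle to 1.5 at the tip.
- blade_tip (a point): Tip of the gauge's blade, at mid-width on its underside: 100 mm ahead of and 18 mm above the gauge's origin. Blade flat on the lower plate means this is 40 mm above the bench. In use it ends less than 50 mm from the dispenser's axis, level between the flat faces.
- jar: Blue screw jar with white cap, 46 mm across, 55 mm high, bystander; origin at the centre of its underside.
- driver: Screwdriver with orange handle lying on the bench, about 160 mm long, bystander; origin in its underside.
- capacitor: Standing black capacitor can with silver top, 31 mm across, 40 mm high, bystander; origin at the centre of its underside.
Mind the look-alikes: they are no part of the job. What is shaped like the reel but pink or yellow is not meant. Of the things that look like the gauge, the smallest one is meant.

How it is judged (in metres and radians):
On the way, in this order (a step that is already met when the one before it is completed fails the run):
1. the reel is off the spindle and stands released on the mat (x of reel in the frame of mat between -0.055 and 0.055 m and y of reel in the frame of mat between -0.055 and 0.055 m and z of reel in the frame of mat below 0.008 m and angle between reel's own z axis and vertical below 0.1 rad and contact force between the fingers and reel below 0.1 N and linear speed of reel below 0.03 m/s), for 0.2 s.
2. the gripped blade's tip is between the plates (horizontal distance between blade_tip and dispenser below 0.05 m and height (world z) of blade_tip between 0.037 and 0.043 m and contact force between the fingers and gauge above 2 N), for 0.1 s.
At the end, for the whole second after the job is handed in: Reel upright, at rest, released, centre within 55 mm of the mat's centre each way. Gauge gripped, still, level within 0.12 rad, off the bench; tip within 50 mm of the dispenser's axis, 37 to 43 mm high, blade on the lower plate (over 0.3 N) and pressing the turntable with 2 to 12 N (all of step 1 and all of step 2 and contact force between gauge and turntable between 2 and 12 N and contact force between gauge and lower_plate above 0.3 N and linear speed of gauge below 0.01 m/s and angle between gauge's own z axis and vertical below 0.12 rad and height (world z) of gauge between 0.012 and 0.034 m); the arm keeps its last pose, push and grip.
It fails at once if the reel is let fall from above the mat or bench (contact force between the fingers and reel below 0.05 N and height (world z) of reel above 0.02 m and horizontal distance between reel and dispenser above 0.06 m).
It fails at once if the blade is jammed in hard (over 40 N on the turntable) (contact force between gauge and turntable above 40 N).
It fails at once if a bystander is moved more than 30 mm (distance of any of jar, driver, capacitor from where it was at the start of the episode above 0.03 m).
It also fails if it takes over 61 s, if anything falls off the work surface, if the arm or the gripper's body presses on something with over 40 N, if the wrist force passes 120 N, or if a joint passes its speed limit or range.

## Working session

There is one attempt and no reset: what is moved stays moved. The work goes in short steps, Python scripts to look and compute and a tool call to move; the robot and the scene stay as the last step left them, time stands still between calls to the robot, and variables do not carry over. Pictures are saved under pics/ and viewed, about 8 in all and at most 12, crops included, and the job is handed in when it is done.

Besides the shell and the picture viewer there is one more tool, called after "Request:" as name([rows], argument=value, ...), one row to a line, values as JSON. send_rows: Moves the arm, as the interface text tells. Its arguments: {"type":"object","properties":{"steps":{"type":"array","items":{"type":"array","items":{"type":"array","items":{"type":"number"}}}}},"required":["steps"]}

```bash
mkdir -p pics
cat > h.py <<'E'
import numpy as np, cv2
from bench import arm, optics, job
def grab(n):
    im,d=optics.get_image(n); c=optics.get_calibration(n)
    K=np.array(c["K"],float);R=cv2.Rodrigues(np.array(c["rvec"],float))[0];t=np.array(c["tvec"],float).ravel()
    v,u=np.mgrid[0:d.shape[0],0:d.shape[1]]
    P=np.stack([(u-K[0,2])/K[0,0]*d,(v-K[1,2])/K[1,1]*d,d],-1)
    W=(P-t)@R
    W[d==0]=np.nan
    return im,W
E
python3 - <<'E'
from h import *
for n in("top","scene"):
    im,W=grab(n); np.savez(f"/tmp/{n}.npz",im=im,W=W)
    cv2.imwrite(f"pics/{n}0.png",cv2.resize(im,(800,600),interpolation=cv2.INTER_CUBIC))
    c=optics.get_calibration(n);R=cv2.Rodrigues(np.array(c["rvec"],float))[0];print(n,-R.T@np.array(c["tvec"]).ravel(),R[2])
print(arm.read_state())
E
```

```text
top [ 479.66196385   -5.54850175 1224.72977688] [ 0.08226651 -0.01678235 -0.99646905]
scene [1032.50142201   59.8009636   787.83414171] [-0.52242623 -0.07979455 -0.84894267]
{'clock': 0.1, 'joints': array([-8.70392366e-01,  3.85480543e-01,  6.81802469e-03, -4.16476834e-04,
       -1.19400529e+00, -2.58586792e-01]), 'joint_vel': array([ 0.0006367 , -0.00118333,  0.00274721,  0.00319007, -0.00035073,
       -0.00093516]), 'joint_efforts': array([-1.56918046e-03, -3.93318737e+01,  1.88928080e+01,  4.19798121e+00,
       -2.62515488e-03, -2.48767790e-06]), 'position': array([ 267.01772121, -564.49758711,  209.95495949]), 'ee_rot': array([-2.19041184e-01,  9.75715146e-01,  9.19511710e-04, -2.59956900e-04]), 'contact_force': array([ 0.59518481,  0.01827719, -0.02624716]), 'wrist_torque': array([-0.00162555,  0.02038136,  0.01725025]), 'gripper_width': 85.35778643659042}
```

View pics/top0.png

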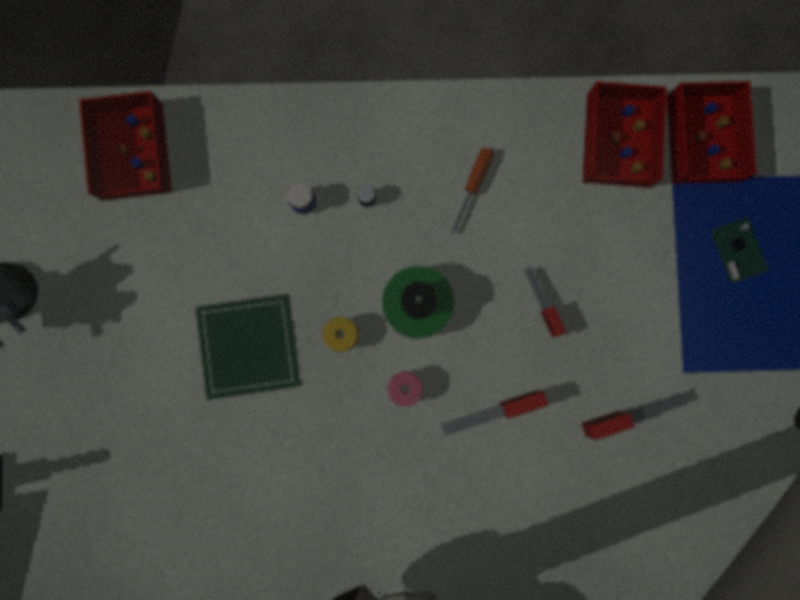

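View pics/scene0.png

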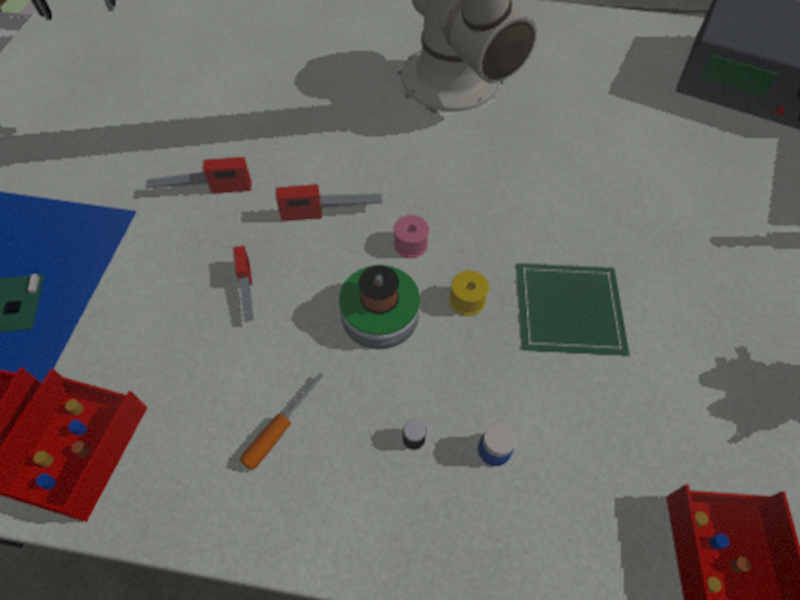

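Top view (800x600 px): the copper/black reel is on the green turntable at (418,300), with the mat at (249,347). The look-alike reels are yellow (340,334) and pink (405,388). The gauge look-alikes are at (553,322), (525,404) and (608,426). The one at (553,322) is the smallest, so it is the one meant. I'll measure now and confirm it in an enlarged crop.

Run:
```python
from h import *
D={n:np.load(f"/tmp/{n}.npz") for n in("top","scene")}
for n in D:
    im,W=D[n]["im"],D[n]["W"]; hsv=cv2.cvtColor(im,cv2.COLOR_BGR2HSV); z=W[...,2]
    h,s,v=[hsv[...,i].astype(int) for i in range(3)]
    red=((h<6)|(h>174))&(s>130)&(v>50); gr=(h>50)&(h<80)&(s>80)
    for nm,m in(("red",red),("green",gr)):
        k,l,st,c=cv2.connectedComponentsWithStats(m.astype(np.uint8))
        for i in range(1,k):
            if st[i,4]<60: continue
            P=W[l==i];P=P[~np.isnan(P[:,2])]
            top=P[P[:,2]>np.percentile(P[:,2],60)]
            r=cv2.minAreaRect(top[:,:2].astype(np.float32))
            print(n,nm,np.round(c[i]*800/512),st[i,4],"zpct",np.round(np.percentile(P[:,2],[5,50,95])),"med",np.round(P.mean(0)),"rect",[np.round(a,1) for a in r])
    # spindle/reel: points by height near dispenser; bench z
    c=np.array([[418,300],[380,300]][n=="scene"])/800*512
    vv,uu=np.mgrid[0:384,0:512]; near=np.hypot(uu-c[0],vv-c[1])<45
    for lo,hi in((40,62),(80,100),(97,112)):
        P=W[near&(z>lo)&(z<hi)]
        if len(P)>3: print(n,lo,hi,len(P),np.round(np.median(P,0),1),[np.round(a,1) for a in cv2.minEnclosingCircle(P[:,:2].astype(np.float32))])
    b=(s<60)&(np.abs(z)<15);print("bench z",np.nanmedian(z[b]))
im=D["top"]["im"]; a=cv2.resize(im[150:290,220:460],(800,467),interpolation=cv2.INTER_CUBIC);a=cv2.convertScaleAbs(a,alpha=1.8);cv2.imwrite("pics/crop1.png",a)
```

```text
top red [630. 137.] 1806 zpct [ 2. 16. 61.] med [ 856. -414.   25.] rect [array([ 858.3, -399.7]), array([122.2, 158.8]), np.float64(83.9)]
top red [684. 129.] 388 zpct [ 6. 54. 63.] med [ 861. -499.   48.] rect [array([ 882.6, -508. ]), array([ 85.8, 190.7]), np.float64(56.3)]
top red [731. 135.] 1406 zpct [ 2. 10. 60.] med [ 856. -591.   22.] rect [array([ 858.1, -559.6]), array([103.7, 160.2]), np.float64(89.4)]
top red [144. 151.] 598 zpct [ 1.  6. 62.] med [854. 423.  17.] rect [array([859.4, 435.3]), array([158.2,  95.2]), np.float64(5.1)]
top red [553. 321.] 151 zpct [18. 44. 47.] med [ 541. -263.   40.] rect [array([ 542.7, -265. ]), array([44.9, 16.4]), np.float64(25.0)]
top red [524. 404.] 255 zpct [58. 62. 66.] med [ 408. -206.   62.] rect [array([ 407.8, -207.1]), array([23. , 66.1]), np.float64(15.5)]
top red [608. 426.] 283 zpct [35. 62. 65.] med [ 367. -341.   59.] rect [array([ 368.4, -345.1]), array([23.8, 66.2]), np.float64(15.9)]
top green [728. 236.] 126 zpct [1. 5. 9.] med [ 683. -582.    5.] rect [array([ 686.7, -583.7]), array([30.3, 50. ]), np.float64(25.7)]
t
[... 1609 characters left out ...]
.7, 113.8]), np.float64(12.6)]
scene green [575. 329.] 419 zpct [2. 4. 7.] med [557. 261.   4.] rect [array([519.6, 252.8]), array([155.1, 155.3]), np.float64(6.3)]
scene green [570. 308.] 2346 zpct [2. 4. 7.] med [521. 254.   4.] rect [array([518.9, 253.5]), array([129.1, 129.5]), np.float64(6.6)]
scene green [ 17. 304.] 551 zpct [3. 5. 8.] med [ 663. -594.    5.] rect [array([ 661.5, -594.9]), array([95.4, 62.2]), np.float64(18.1)]
scene 40 62 1319 [599.5 -28.4  51.4] [array([546.7, -39.7]), np.float64(94.9)]
scene 80 100 473 [585.6 -37.7  95. ] [array([581.5, -39.1]), np.float64(29.2)]
scene 97 112 50 [583.4 -41.4  98.1] [array([583.4, -38.9]), np.float64(27.3)]
bench z 1.2054759516793332
```

View pics/crop1.png

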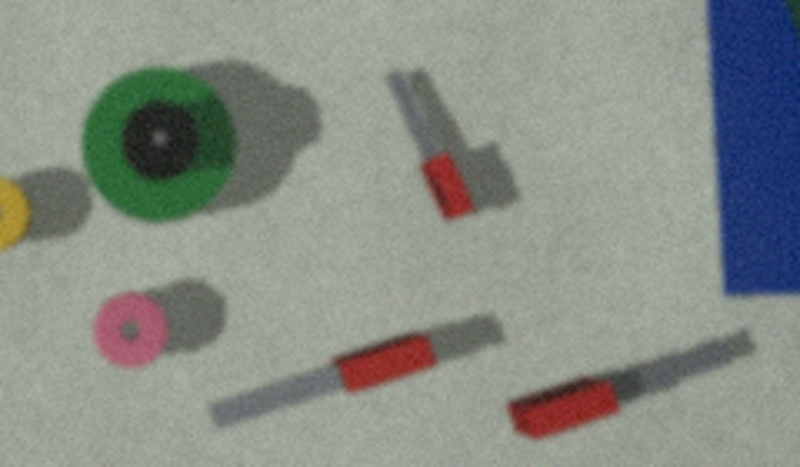

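The crop confirms the three gauges. The one at crop (447,186) has a handle of about 45x16 mm, 44 mm high, against about 66x23 mm, 62 mm high for the other two, so it is the target. The copper reel with black flanges is on the turntable at crop (160,138).

World estimates:

| Item | Position (mm) | Rotation |
|---|---|---|
| Spindle axis | (581, -39) | – |
| Mat centre | (517, 253) | 6° |
| Gauge handle | (544, -265) | yaw about 24.5° |

I'll go above the reel.

```bash
cat > go.py <<'E'
import sys
from h import *
from scipy.spatial.transform import Rotation as Ro
s=arm.read_state();R=Ro.from_quat(s["ee_rot"]).as_matrix();p=s["position"]
print("t",round(s["clock"],2),"p",p.round(1),"yawX",np.degrees(np.arctan2(R[1,0],R[0,0])).round(1),"tool z",R[:,2].round(4),"w",round(s["gripper_width"],1),"F",s["contact_force"].round(2))
if len(sys.argv)>3: print("tool shift cm",(R.T@(np.array([float(a) for a in sys.argv[1:4]])-p)/10).round(2))
E
python3 go.py 581 -38.7 170
```

```text
t 0.1 p [ 267.  -564.5  210. ] yawX -154.7 tool z [-9.0e-04  1.7e-03 -1.0e+00] w 85.4 F [ 0.6   0.02 -0.03]
tool shift cm [-50.86  34.11   4.06]
```

Request:
send_rows([
  [[-3.1, 2.1, 0, 0, 1], [-3.1, 2.1, 0, 0, 1], [-3.1, 2.1, 0, 0, 1], [-3.1, 2.1, 0, 0, 1], [-3.1, 2.1, 0, 0, 1], [-3.1, 2.1, 0, 0, 1], [-3.1, 2.1, 0, 0, 1], [-3.1, 2.1, 0, 0, 1], [-3.1, 2.1, 0, 0, 1], [-3.1, 2.1, 0, 0, 1]],
])

```text
clock: 0.93
position: [459.9, -233.4, 203.9]
ee_rot: [-0.212, 0.977, 0.005, -0.004]
contact_force: [-0.1, -1.2, -0.2]
gripper_width: 84.9
```

```bash
python3 go.py 581 -38.7 150
```

```text
t 0.93 p [ 459.9 -233.4  203.9] yawX -155.6 tool z [-0.0096  0.008  -0.9999] w 84.9 F [-0.14 -1.24 -0.23]
tool shift cm [-19.11  12.66   5.43]
```

Request:
send_rows([
  [[-2.2, 1.5, 0.3, 0, 1], [-2.2, 1.5, 0.3, 0, 1], [-2.2, 1.5, 0.3, 0, 1], [-2.2, 1.5, 0.3, 0, 1], [-2.2, 1.5, 0.3, 0, 1], [-2.2, 1.5, 0.3, 0, 1], [-2.2, 1.5, 0.3, 0, 1], [-1.0, 0.5, 0.3, 0, 1], [0, 0, 0, 0, 1], [0, 0, 0, 0, 1]],
])

```text
clock: 1.77
position: [567.1, -48.4, 175.3]
ee_rot: [-0.217, 0.976, 0.006, -0.007]
contact_force: [-0.5, -0.7, -0.9]
gripper_width: 85.8
```

```bash
python3 go.py 581 -38.7 130
```

```text
t 1.77 p [567.1 -48.4 175.3] yawX -155.0 tool z [-0.0163  0.0088 -0.9998] w 85.8 F [-0.51 -0.69 -0.85]
tool shift cm [-1.71  0.22  4.51]
```

Request:
send_rows([
  [[-0.9, 0.1, 1, 0, 1], [-0.8, 0.1, 1, 0, 1], [0, 0, 1, 0, 1], [0, 0, 1, 0, 1], [0, 0, 0.5, 0, 1], [0, 0, 0, 0, 1]],
])

```text
clock: 2.27
position: [579.5, -42.2, 124.5]
ee_rot: [-0.214, 0.977, 0.006, -0.009]
contact_force: [0.0, -1.2, -0.1]
gripper_width: 85.5
```

```bash
python3 go.py 581 -38.7 62
python3 - <<'E'
from h import *
im,W=grab("scene"); cv2.imwrite("pics/s2.png",cv2.resize(im[90:290,130:400],(800,593),interpolation=cv2.INTER_CUBIC))
E
```

```text
t 2.27 p [579.5 -42.2 124.5] yawX -155.3 tool z [-0.0197  0.0087 -0.9998] w 85.5 F [ 0.05 -1.22 -0.14]
tool shift cm [-0.37  0.15  6.25]
```

View pics/s2.png

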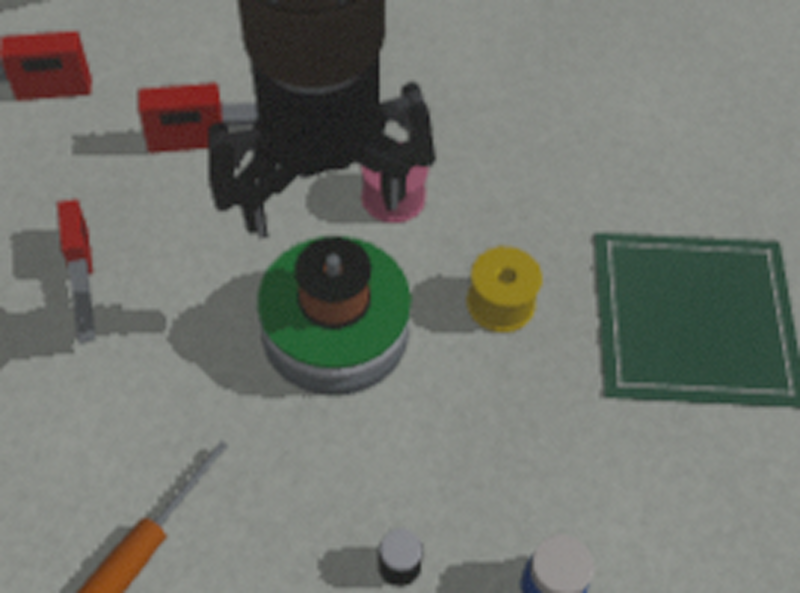

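The view shows the fingers open either side of the reel: tips at crop (262,232) and (395,200), reel top at (333,265). Lateral alignment looks right, so I'll correct a few mm and descend.

Request:
send_rows([
  [[-0.4, 0.15, 1, 0, 1], [0, 0, 1, 0, 1], [0, 0, 1, 0, 1], [0, 0, 1, 0, 1], [0, 0, 1, 0, 1], [0, 0, 0.8, 0, 1], [0, 0, 0.3, 0, 1], [0, 0, 0, 0, 1]],
])

```text
clock: 2.98
position: [581.6, -38.8, 57.7]
ee_rot: [-0.214, 0.977, 0.006, -0.008]
contact_force: [-1.1, -0.5, -1.1]
gripper_width: 85.7
```

```bash
python3 go.py 581 -38.7 58
```

```text
t 2.98 p [581.6 -38.8  57.7] yawX -155.3 tool z [-0.0187  0.0085 -0.9998] w 85.7 F [-1.12 -0.52 -1.07]
tool shift cm [ 0.05  0.03 -0.03]
```

Request:
send_rows([
  [[0, 0, 0, 0, 0], [0, 0, 0, 0, 0], [0, 0, 0, 0, 0], [0, 0, 0, 0, 0], [0, 0, 0, 0, 0], [0, 0, 0, 0, 0], [0, 0, 0, 0, 0], [0, 0, 0, 0, 0]],
])

```text
clock: 3.65
position: [581.8, -38.3, 58.8]
ee_rot: [-0.214, 0.977, 0.006, -0.008]
contact_force: [-0.8, 0.9, -1.5]
gripper_width: 54.3
```

```bash
python3 go.py 581 -38.7 140
```

```text
t 3.65 p [581.8 -38.3  58.8] yawX -155.3 tool z [-0.0175  0.0094 -0.9998] w 54.3 F [-0.84  0.87 -1.47]
tool shift cm [ 0.18  0.12 -8.12]
```

Request:
send_rows([
  [[0, 0, -0.6, 0, 0], [0.02, 0.01, -0.8, 0, 0], [0.02, 0.01, -1, 0, 0], [0.02, 0.01, -1, 0, 0], [0.02, 0.01, -1, 0, 0], [0.02, 0.01, -1, 0, 0], [0.02, 0.01, -1, 0, 0], [0.02, 0.01, -1, 0, 0], [0, 0, -1, 0, 0], [0, 0, -0.5, 0, 0]],
])

```text
clock: 4.48
position: [581.4, -39.5, 157.7]
ee_rot: [-0.213, 0.977, 0.006, -0.007]
contact_force: [0.3, -0.4, -2.5]
gripper_width: 54.5
```

```bash
python3 go.py 517 253 140
```

```text
t 4.48 p [581.4 -39.5 157.7] yawX -155.4 tool z [-0.0168  0.0094 -0.9998] w 54.5 F [ 0.26 -0.37 -2.45]
tool shift cm [-6.36 29.24  2.16]
```

Request:
send_rows([
  [[-0.3, 1.2, 0, 0, 0], [-0.5, 2.4, 0, 0, 0], [-0.5, 2.4, 0.1, 0, 0], [-0.5, 2.4, 0.1, 0, 0], [-0.5, 2.4, 0.1, 0, 0], [-0.5, 2.4, 0.1, 0, 0], [-0.5, 2.4, 0.1, 0, 0], [-0.5, 2.4, 0.1, 0, 0], [-0.5, 2.4, 0.1, 0, 0], [-0.5, 2.4, 0.1, 0, 0]],
])

```text
clock: 5.32
position: [526.5, 196.8, 154.1]
ee_rot: [-0.209, 0.978, 0.006, -0.008]
contact_force: [-0.2, -0.2, -2.5]
gripper_width: 54.5
```

Request:
send_rows([
  [[-0.5, 2.2, 0.3, 0, 0], [-0.5, 2.0, 0.3, 0, 0], [-0.3, 1.0, 0.3, 0, 0], [0, 0, 0, 0, 0]],
])

```text
clock: 5.65
position: [513.0, 257.9, 144.5]
ee_rot: [-0.212, 0.977, 0.007, -0.009]
contact_force: [0.9, -0.8, -2.1]
gripper_width: 54.6
```

```bash
python3 go.py 517 253 60
```

```text
t 5.65 p [513.  257.9 144.5] yawX -155.5 tool z [-0.0197  0.0093 -0.9998] w 54.6 F [ 0.94 -0.78 -2.11]
tool shift cm [-0.28 -0.76  8.43]
```

Over the mat. I'll descend, slowing near the expected touch at TCP about 11 mm.

Request:
send_rows([
  [[-0.1, -0.2, 1.5, 0, 0], [-0.1, -0.2, 2, 0, 0], [0, -0.2, 2, 0, 0], [0, 0, 2, 0, 0], [0, 0, 2, 0, 0], [0, 0, 1, 0, 0], [0, 0, 0.5, 0, 0], [0, 0, 0.2, 0, 0]],
])

```text
clock: 6.32
position: [516.1, 252.4, 29.8]
ee_rot: [-0.212, 0.977, 0.006, -0.008]
contact_force: [-0.0, -0.3, -2.6]
gripper_width: 54.5
```

```bash
python3 go.py 517 253 11
```

```text
t 6.32 p [516.1 252.4  29.8] yawX -155.5 tool z [-0.0181  0.0089 -0.9998] w 54.5 F [-0.01 -0.32 -2.55]
tool shift cm [-0.13 -0.01  1.88]
```

Request:
send_rows([
  [[0, 0, 0.6, 0, 0], [0, 0, 0.4, 0, 0], [0, 0, 0.2, 0, 0], [0, 0, 0.2, 0, 0], [0, 0, 0.1, 0, 0], [0, 0, 0, 0, 0]],
])

```text
clock: 6.82
position: [518.3, 253.7, 16.8]
ee_rot: [-0.212, 0.977, 0.007, -0.005]
contact_force: [0.9, -0.2, -2.5]
gripper_width: 54.4
```

```bash
python3 go.py 517 253 11
```

```text
t 6.82 p [518.3 253.7  16.8] yawX -155.5 tool z [-0.0127  0.0125 -0.9998] w 54.4 F [ 0.85 -0.21 -2.54]
tool shift cm [ 0.14 -0.02  0.58]
```

Request:
send_rows([
  [[0, 0, 0.2, 0, 0], [0, 0, 0.15, 0, 0], [0, 0, 0.1, 0, 0], [0, 0, 0, 0, 0]],
])

```text
clock: 7.15
position: [518.8, 254.4, 13.0]
ee_rot: [-0.212, 0.977, 0.008, -0.004]
contact_force: [-0.6, -0.4, -2.1]
gripper_width: 55.0
```

Request:
send_rows([
  [[0, 0, 0.1, 0, 0], [0, 0, 0.05, 0, 0], [0, 0, 0, 0, 0]],
])

```text
clock: 7.4
position: [519.1, 254.6, 11.6]
ee_rot: [-0.213, 0.977, 0.008, -0.003]
contact_force: [0.2, 0.2, -1.7]
gripper_width: 54.2
```

Request:
send_rows([
  [[0, 0, 0.1, 0, 0], [0, 0, 0.1, 0, 0], [0, 0, 0, 0, 0]],
])

```text
clock: 7.65
position: [519.3, 254.8, 11.8]
ee_rot: [-0.213, 0.977, 0.008, -0.003]
contact_force: [-0.5, 0.5, -2.9]
gripper_width: 54.7
```

```bash
python3 go.py
python3 - <<'E'
from h import *
im,W=grab("scene")
m=(W[...,1]>180)&(W[...,1]<330)&(W[...,0]>440)&(W[...,2]>-5)
cv2.imwrite("pics/s3.png",cv2.resize(im[120:260,300:430],(557,600),interpolation=cv2.INTER_CUBIC))
E
```

```text
t 7.65 p [519.3 254.8  11.8] yawX -155.4 tool z [-0.0096  0.014  -0.9999] w 54.7 F [-0.5   0.51 -2.92]
```

View pics/s3.png

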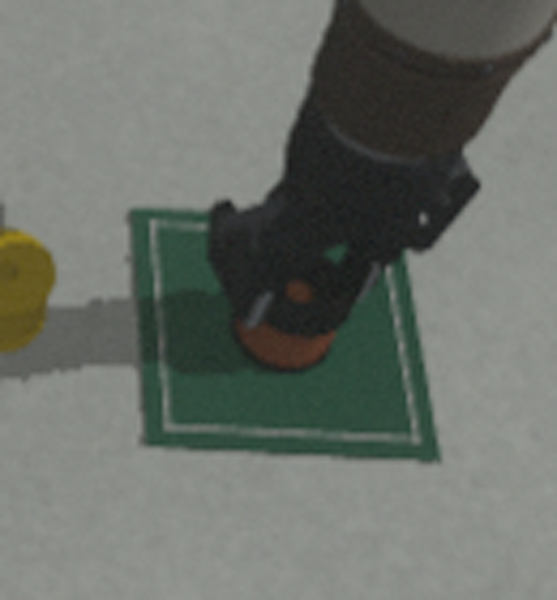

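The reel (crop 285,345) is upright near the middle of the mat (crop 285,335), at or just above the surface. I'll press down gently until the force shows contact.

Request:
send_rows([
  [[0, 0, 0.2, 0, 0], [0, 0, 0.2, 0, 0]],
])

```text
clock: 7.87
position: [519.9, 255.1, 11.3]
ee_rot: [-0.214, 0.977, 0.008, -0.003]
contact_force: [-6.2, -2.1, 15.2]
gripper_width: 54.6
```

Request:
send_rows([
  [[0, 0, 0.25, 0, 0], [0, 0, 0.25, 0, 0]],
])

```text
clock: 8.03
position: [519.9, 255.1, 11.3]
ee_rot: [-0.214, 0.977, 0.007, -0.002]
contact_force: [-5.8, -3.1, 14.8]
gripper_width: 54.7
```

Contact is clear at +15 N. I'll relax and open.

Request:
send_rows([
  [[0, 0, 0, 0, 0], [0, 0, 0, 0, 0], [0, 0, 0, 0, 0.7], [0, 0, 0, 0, 1], [0, 0, 0, 0, 1], [0, 0, 0, 0, 1], [0, 0, 0, 0, 1], [0, 0, 0, 0, 1]],
])

```text
clock: 8.7
position: [521.4, 256.1, 11.9]
ee_rot: [-0.215, 0.977, 0.008, -0.0]
contact_force: [-0.2, -1.1, 0.1]
gripper_width: 85.8
```

Request:
send_rows([
  [[0, 0, -0.5, 0, 1], [0, 0, -1, 0, 1], [0, 0, -1.5, 0, 1], [0, 0, -2, 0, 1], [0, 0, -2, 0, 1], [0, 0, -2, 0, 1], [0, 0, -2, 0, 1], [0, 0, -1, 0, 1]],
])

```text
clock: 9.37
position: [520.9, 252.9, 139.2]
ee_rot: [-0.215, 0.977, 0.006, -0.002]
contact_force: [0.1, 0.0, 0.3]
gripper_width: 85.5
```

```bash
python3 go.py 544 -265 150
python3 - <<'E'
from h import *
im,W=grab("scene");x,y,z=np.moveaxis(W,-1,0)
hsv=cv2.cvtColor(im,cv2.COLOR_BGR2HSV)
m=(abs(x-518)<60)&(abs(y-253)<60)&(z>15)&(z<60)&((hsv[...,0]<25)|(hsv[...,2]<70))
P=W[m];print(len(P),np.percentile(P,[2,50,98],axis=0).round(1))
T=P[P[:,2]>41];print("flange top",len(T),T.mean(0).round(1),cv2.minEnclosingCircle(T[:,:2].astype(np.float32)))
E
```

```text
t 9.37 p [520.9 252.9 139.2] yawX -155.2 tool z [-0.0075  0.0113 -0.9999] w 85.5 F [0.09 0.01 0.3 ]
tool shift cm [ 19.63 -47.97  -1.68]
547 [[496.4 227.2  16.9]
 [528.9 251.5  47.4]
 [547.7 277.5  50.8]]
flange top 393 [522.3 253.2  47.9] ((520.9509887695312, 253.3940887451172), 28.954084396362305)
```

The reel stands upright and released at (521,253), flange top at about 47.5 mm as expected. Next, the gauge.

Request:
send_rows([
  [[0.7, -1.7, -0.3, 0, 1], [1.2, -3, -0.3, 0, 1], [1.4, -3.4, -0.3, 0, 1], [1.4, -3.4, -0.3, 0, 1], [1.4, -3.4, -0.1, 0, 1], [1.4, -3.4, -0.1, 0, 1], [1.4, -3.4, 0, 0, 1], [1.4, -3.4, 0, 0, 1], [1.4, -3.4, 0, 0, 1], [1.4, -3.4, 0, 0, 1]],
])

```text
clock: 10.25
position: [538.8, -97.6, 155.1]
ee_rot: [-0.222, 0.975, 0.009, 0.005]
contact_force: [0.6, 0.2, 1.4]
gripper_width: 85.4
```

```bash
python3 go.py 544 -265 150
```

```text
t 10.25 p [538.8 -97.6 155.1] yawX -154.4 tool z [ 0.0054  0.0196 -0.9998] w 85.4 F [0.56 0.16 1.38]
tool shift cm [  6.78 -15.32   0.18]
```

Request:
send_rows([
  [[1.3, -3, 0, 0, 1], [1.3, -3, 0, 0, 1], [1.3, -3, 0, 0, 1], [1.2, -2.5, 0, 0, 1], [0.6, -1.5, 0.5, 0, 1], [0.3, -0.6, 0.5, 0, 1], [0, 0, 0, 0, 1], [0, 0, 0, 0, 1]],
])

```text
clock: 10.92
position: [539.7, -260.2, 141.5]
ee_rot: [-0.217, 0.976, 0.009, 0.004]
contact_force: [0.3, 0.5, -0.3]
gripper_width: 85.1
```

```bash
python3 go.py 544 -265 90
python3 - <<'E'
from h import *
im,W=grab("scene")
hsv=cv2.cvtColor(im,cv2.COLOR_BGR2HSV);h,s,v=[hsv[...,i].astype(int) for i in range(3)]
x,y,z=np.moveaxis(W,-1,0)
m=((h<6)|(h>174))&(s>130)&(abs(x-544)<50)&(abs(y+265)<50)&(z>41)&(z<50)
if m.sum()>10: print("handle top",m.sum(),[np.round(a,1) for a in cv2.minAreaRect(W[m][:,:2].astype(np.float32))])
b=(abs(x-590)<60)&(abs(y+240)<40)&(z>14)&(z<32)&(s<60)
if b.sum()>10:
    P=W[b];print("blade",b.sum(),P.min(0).round(1),P.max(0).round(1),cv2.fitLine(P[:,:2].astype(np.float32),cv2.DIST_L2,0,.01,.01).ravel())
cv2.imwrite("pics/s4.png",cv2.resize(im[110:250,100:260],(686,600),interpolation=cv2.INTER_CUBIC))
E
```

```text
t 10.92 p [ 539.7 -260.2  141.5] yawX -154.9 tool z [ 0.0046  0.0197 -0.9998] w 85.1 F [ 0.25  0.46 -0.34]
tool shift cm [-0.12 -0.7   5.15]
handle top 112 [array([ 545.6, -264.6]), array([47.5, 16.1]), np.float64(21.4)]
blade 172 [ 564.7 -261.3   15.9] [ 639.3 -223.3   29.5] [ 9.2433459e-01  3.8158295e-01  6.0221539e+02 -2.4201430e+02]
```

View pics/s4.png

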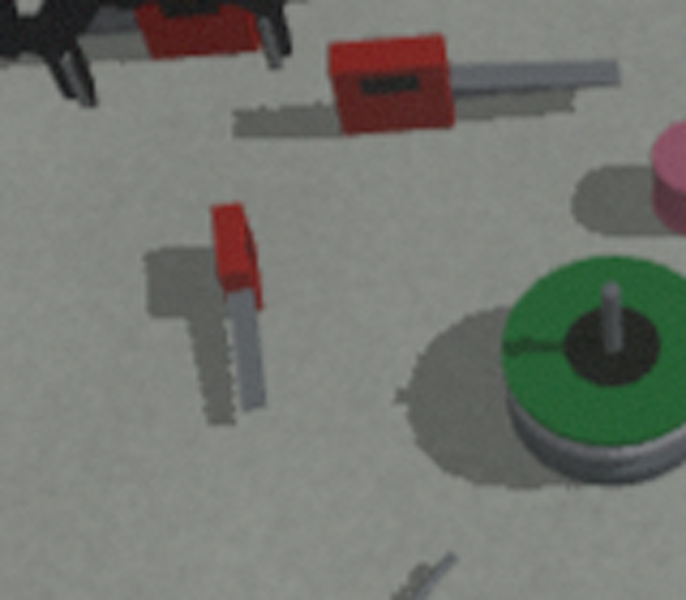

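The gauge (handle at crop 235,250, blade pointing down to 252,405) is undisturbed, with yaw about 23.5°. I'll align and descend to grip its handle.

Request:
send_rows([
  [[-0.2, -0.35, 1.5, 0.03, 1], [-0.1, -0.3, 2, 0, 1], [0, 0, 2, 0, 1], [0, 0, 2, 0, 1], [0, 0, 2, 0, 1], [0, 0, 1, 0, 1], [0, 0, 0.5, 0, 1], [0, 0, 0, 0, 1]],
])

```text
clock: 11.63
position: [550.9, -252.5, 33.1]
ee_rot: [-0.209, 0.978, 0.007, 0.008]
contact_force: [0.5, -0.8, 0.2]
gripper_width: 85.4
```

```bash
python3 go.py 545 -264.5 9
```

```text
t 11.63 p [ 550.9 -252.5   33.1] yawX -155.8 tool z [ 0.0133  0.0181 -0.9997] w 85.4 F [ 0.53 -0.83  0.17]
tool shift cm [ 1.08 -0.88  2.38]
```

Request:
send_rows([
  [[0.5, -0.4, 0.3, 0, 1], [0.5, -0.4, 0.5, 0, 1], [0, 0, 0.5, 0, 1], [0, 0, 0.4, 0, 1], [0, 0, 0, 0, 1]],
])

```text
clock: 12.05
position: [547.6, -264.7, 18.5]
ee_rot: [-0.21, 0.978, 0.006, 0.012]
contact_force: [0.1, -0.7, -1.0]
gripper_width: 85.4
```

```bash
python3 go.py 545 -264.5 9
```

```text
t 12.05 p [ 547.6 -264.7   18.5] yawX -155.7 tool z [ 0.0206  0.016  -0.9997] w 85.4 F [ 0.06 -0.67 -1.01]
tool shift cm [0.26 0.12 0.95]
```

Request:
send_rows([
  [[0.2, 0.1, 0.5, 0, 1], [0, 0, 0.35, 0, 1], [0, 0, 0.1, 0, 1], [0, 0, 0, 0, 1]],
])

```text
clock: 12.38
position: [545.6, -265.0, 8.6]
ee_rot: [-0.21, 0.978, 0.005, 0.012]
contact_force: [-0.1, -0.2, 0.6]
gripper_width: 85.4
```

```bash
python3 go.py 545 -264.5 9
```

```text
t 12.38 p [ 545.6 -265.     8.6] yawX -155.8 tool z [ 0.0218  0.0156 -0.9996] w 85.4 F [-0.13 -0.16  0.59]
tool shift cm [ 0.03  0.07 -0.04]
```

Request:
send_rows([
  [[0, 0, 0, 0, 0], [0, 0, 0, 0, 0], [0, 0, 0, 0, 0], [0, 0, 0, 0, 0], [0, 0, 0, 0, 0], [0, 0, 0, 0, 0], [0, 0, 0, 0, 0], [0, 0, 0, 0, 0], [0, 0, 0, 0, 0], [0, 0, 0, 0, 0]],
])

```text
clock: 13.22
position: [546.2, -264.9, 9.1]
ee_rot: [-0.21, 0.978, 0.005, 0.013]
contact_force: [-0.2, -0.4, -0.9]
gripper_width: 16.6
```

```bash
python3 go.py 545 -264.5 9
```

```text
t 13.22 p [ 546.2 -264.9    9.1] yawX -155.7 tool z [ 0.0228  0.0153 -0.9996] w 16.6 F [-0.16 -0.4  -0.87]
tool shift cm [0.1  0.08 0.01]
```

Gripped. I'll save the grip transform for predicting the tip, then lift.

```bash
cat > tip.py <<'E'
import sys,os
from h import *
from scipy.spatial.transform import Rotation as Ro
s=arm.read_state();R=Ro.from_quat(s["ee_rot"]).as_matrix();p=s["position"]
yaw=np.arctan2(R[1,0],R[0,0])+np.pi
if not os.path.exists("grip.npz"):
    G=Ro.from_euler("z",yaw).as_matrix(); np.savez("grip.npz",R=R.T@G,t=R.T@(np.array([545.3,-264.6,0])-p))
g=np.load("grip.npz");G=R@g["R"];o=p+R@g["t"];tip=o+G@[100,0,18]
print("t",round(s["clock"],2),"p",p.round(1),"tip",tip.round(1),"yaw",np.degrees(np.arctan2(G[1,0],G[0,0])).round(1),"pitchup",(G[2,0]*1e3).round(1),"roll",(G[2,1]*1e3).round(1),"mrad w",round(s["gripper_width"],1),"F",s["contact_force"].round(2))
ax=np.array([581,-38.7]);d=ax-tip[:2];u=G[:2,0]/np.linalg.norm(G[:2,0])
print("r",np.linalg.norm(d).round(1),"ahead",(d@u).round(1),"left",(u[0]*d[1]-u[1]*d[0]).round(1),"Fdrag",(-s["contact_force"][:2]@u).round(2))
if len(sys.argv)>4: # target tip x y z yaw -> tool shift after turning
    tx,ty,tz,w=[float(a) for a in sys.argv[1:5]]
    dw=np.radians(w)-np.arctan2(G[1,0],G[0,0]); R2=R@Ro.from_euler("z",-dw).as_matrix()
    tip2=p+R2@(g["t"]+g["R"]@[100,0,18]); 
    dd=np.array([tx,ty,tz])-tip2
    print("turn",(-dw).round(3),"shift now-frame cm",(R.T@dd/10).round(2),"after-turn frame",(R2.T@dd/10).round(2))
E
python3 tip.py 516 -115 60 50
```

```text
t 13.22 p [ 546.2 -264.9    9.1] tip [ 636.5 -223.5   18. ] yaw 24.3 pitchup 0.0 roll -0.0 mrad w 16.6 F [-0.16 -0.4  -0.87]
r 192.9 ahead 25.4 left 191.3 Fdrag 0.31
turn -0.449 shift now-frame cm [ 5.39 10.55 -4.31] after-turn frame [ 0.28 11.84 -4.31]
```

Request:
send_rows([
  [[0, 0, -0.5, 0, 0], [0, 0, -1, 0, 0], [0, 0, -1, 0, 0], [0, 0, -1, 0, 0], [0, 0, -1, 0, 0], [0, 0, -0.5, 0, 0], [0, 0, 0, 0, 0]],
])

```text
clock: 13.8
position: [544.8, -265.8, 65.0]
ee_rot: [-0.21, 0.978, 0.005, 0.013]
contact_force: [0.6, -0.0, 0.0]
gripper_width: 16.4
```

```bash
python3 tip.py 516 -115 60 50
```

```text
t 13.8 p [ 544.8 -265.8   65. ] tip [ 635.1 -224.4   73.9] yaw 24.3 pitchup 0.3 roll -0.2 mrad w 16.4 F [ 0.65 -0.02  0.04]
r 193.4 ahead 27.0 left 191.5 Fdrag -0.58
turn -0.449 shift now-frame cm [ 5.38 10.55  1.28] after-turn frame [ 0.27 11.84  1.28]
```

Request:
send_rows([
  [[0, 0, 0, -0.11, 0], [0, 0, 0, -0.11, 0], [0, 0, 0, -0.11, 0], [0, 0, 0, -0.11, 0], [0, 0, 0, 0, 0], [0, 0, 0, 0, 0]],
])

```text
clock: 14.3
position: [544.9, -265.6, 67.0]
ee_rot: [-0.426, 0.905, 0.001, 0.015]
contact_force: [0.1, 0.3, -1.2]
gripper_width: 16.4
```

```bash
python3 tip.py 516.7 -115.3 60 50
```

```text
t 14.3 p [ 544.9 -265.6   67. ] tip [ 607.5 -188.6   76. ] yaw 50.4 pitchup 1.4 roll -14.8 mrad w 16.4 F [ 0.09  0.31 -1.25]
r 152.2 ahead 98.7 left 115.9 Fdrag -0.3
turn 0.008 shift now-frame cm [ 0.18 11.76  1.48] after-turn frame [ 0.27 11.76  1.48]
```

Request:
send_rows([
  [[0, 0.8, 0, 0, 0], [0, 1.6, 0, 0, 0], [0, 2, 0, 0, 0], [0, 2, 0, 0, 0], [0, 2, 0, 0, 0], [0.1, 1.6, 0.2, 0, 0], [0.1, 0.8, 0.2, 0, 0], [0, 0.4, 0.2, 0, 0], [0, 0, 0, 0, 0], [0, 0, 0, 0, 0]],
])

```text
clock: 15.13
position: [450.9, -190.9, 58.6]
ee_rot: [-0.417, 0.909, 0.002, 0.015]
contact_force: [0.6, 0.2, -1.4]
gripper_width: 16.3
```

```bash
python3 tip.py 516.7 -115.3 60 50
python3 - <<'E'
from h import *
for n in("scene","top"):
    im,W=grab(n);x,y,z=np.moveaxis(W,-1,0);np.savez(f"/tmp/{n}b.npz",im=im,W=W)
    hsv=cv2.cvtColor(im,cv2.COLOR_BGR2HSV);s=hsv[...,1]
    m=(abs(x-500)<70)&(abs(y+140)<70)&(z>55)&(z<85)&(s<70)&(np.hypot(x-581,y+38.7)>62)
    P=W[m]; 
    if len(P)>10: print(n,len(P),P.min(0).round(1),P.max(0).round(1),"line",cv2.fitLine(P[:,:2].astype(np.float32),cv2.DIST_L2,0,.01,.01).ravel().round(3))
im=np.load("/tmp/sceneb.npz")["im"]
cv2.imwrite("pics/s5.png",cv2.resize(im[100:240,120:290],(729,600),interpolation=cv2.INTER_CUBIC))
E
```

```text
t 15.13 p [ 450.9 -190.9   58.6] tip [ 515.  -115.1   67.6] yaw 49.3 pitchup 1.3 roll -13.5 mrad w 16.3 F [ 0.6   0.15 -1.37]
r 101.0 ahead 101.0 left -0.3 Fdrag -0.51
turn -0.012 shift now-frame cm [-0.08 -0.25  0.77] after-turn frame [-0.08 -0.25  0.77]
scene 168 [ 460.6 -196.5   67.8] [ 518.4 -115.2   84.6] line [   0.631    0.775  490.984 -147.554]
top 52 [ 495.5 -150.8   66.9] [ 519.  -115.7   77.2] line [   0.519    0.855  506.869 -130.395]
```

View pics/s5.png

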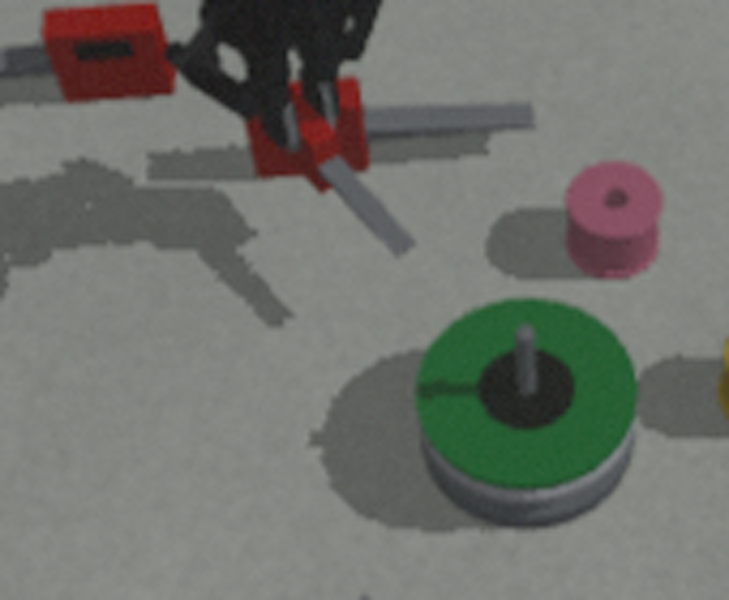

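The gripped gauge points straight at the spindle (tip at crop 403,245) and its line passes about 1 mm from the axis. The big decoy handle is close behind the gripper, so I'll move forward before descending.

Request:
send_rows([
  [[-0.7, 0, 0, 0, 0], [-1, 0, 0, 0, 0], [-0.7, 0, 0, 0, 0], [0, 0, 0.7, 0, 0], [0, 0, 0.8, 0, 0], [0, 0, 0.3, 0, 0], [0, 0, 0, 0, 0]],
])

```text
clock: 15.82
position: [472.5, -171.3, 39.2]
ee_rot: [-0.417, 0.909, 0.001, 0.016]
contact_force: [0.0, 0.5, -0.9]
gripper_width: 16.2
```

```bash
python3 tip.py 534.5 -93.8 40.5 49.3
```

```text
t 15.82 p [ 472.5 -171.3   39.2] tip [536.7 -95.6  48.3] yaw 49.3 pitchup 2.5 roll -15.5 mrad w 16.2 F [ 0.03  0.5  -0.94]
r 72.2 ahead 72.1 left 3.6 Fdrag -0.4
turn -0.001 shift now-frame cm [0.03 0.29 0.78] after-turn frame [0.03 0.29 0.78]
```

Request:
send_rows([
  [[0, 0.2, 0.4, 0, 0], [0, 0.15, 0.3, 0, 0], [0, 0, 0, 0, 0], [0, 0, 0, 0, 0]],
])

```text
clock: 16.15
position: [468.5, -169.0, 30.3]
ee_rot: [-0.417, 0.909, 0.002, 0.014]
contact_force: [0.2, -0.2, -2.0]
gripper_width: 16.5
```

```bash
python3 tip.py 544 -82 40.5 49.3
```

```text
t 16.15 p [ 468.5 -169.    30.3] tip [532.8 -93.4  39.2] yaw 49.2 pitchup 0.6 roll -13.2 mrad w 16.5 F [ 0.23 -0.18 -1.96]
r 72.9 ahead 72.9 left -0.8 Fdrag -0.01
turn -0.001 shift now-frame cm [-1.6  -0.12 -0.08] after-turn frame [-1.6  -0.13 -0.08]
```

Request:
send_rows([
  [[-0.3, 0, -0.1, 0, 0], [-0.5, 0, -0.05, 0, 0], [-0.4, 0, 0, 0, 0], [0, 0, 0, 0, 0]],
])

```text
clock: 16.48
position: [477.4, -159.5, 33.0]
ee_rot: [-0.416, 0.909, 0.001, 0.015]
contact_force: [-0.8, 0.2, -1.1]
gripper_width: 16.2
```

```bash
python3 tip.py 544 -82 40.5 49.3
```

```text
t 16.48 p [ 477.4 -159.5   33. ] tip [541.7 -83.8  42.1] yaw 49.2 pitchup 1.5 roll -14.6 mrad w 16.2 F [-0.77  0.17 -1.11]
r 59.9 ahead 59.9 left -0.2 Fdrag 0.38
turn -0.002 shift now-frame cm [-0.29 -0.07  0.16] after-turn frame [-0.29 -0.07  0.16]
```

Request:
send_rows([
  [[-0.1, 0, 0.1, 0, 0], [-0.1, 0, 0, 0, 0], [0, 0, 0, 0, 0]],
])

```text
clock: 16.73
position: [479.6, -157.3, 32.5]
ee_rot: [-0.417, 0.909, 0.001, 0.016]
contact_force: [-0.3, -0.8, -2.3]
gripper_width: 16.4
```

```bash
python3 tip.py 546 -80 40.5 49.3
```

```text
t 16.73 p [ 479.6 -157.3   32.5] tip [543.8 -81.7  41.6] yaw 49.2 pitchup 2.3 roll -15.6 mrad w 16.4 F [-0.34 -0.8  -2.31]
r 56.8 ahead 56.8 left -0.1 Fdrag 0.83
turn -0.001 shift now-frame cm [-0.26 -0.07  0.11] after-turn frame [-0.26 -0.07  0.11]
```

Request:
send_rows([
  [[-0.1, 0, 0.1, 0, 0], [-0.1, 0, 0.05, 0, 0], [0, 0, 0, 0, 0]],
])

```text
clock: 16.98
position: [481.0, -155.6, 30.9]
ee_rot: [-0.417, 0.909, 0.001, 0.016]
contact_force: [-0.4, 0.7, -1.6]
gripper_width: 16.6
```

```bash
python3 tip.py 546 -80 40.5 49.3
```

```text
t 16.98 p [ 481.  -155.6   30.9] tip [545.2 -80.   40. ] yaw 49.2 pitchup 2.3 roll -15.5 mrad w 16.6 F [-0.42  0.75 -1.59]
r 54.6 ahead 54.6 left -0.1 Fdrag -0.29
turn -0.001 shift now-frame cm [-0.05 -0.07 -0.05] after-turn frame [-0.05 -0.07 -0.05]
```

Request:
send_rows([
  [[-0.15, 0, 0, 0, 0], [-0.15, 0, 0, 0, 0], [0, 0, 0, 0, 0]],
])

```text
clock: 17.23
position: [482.9, -153.3, 30.8]
ee_rot: [-0.416, 0.909, 0.001, 0.015]
contact_force: [0.4, -0.1, -0.9]
gripper_width: 16.1
```

```bash
python3 tip.py 548 -78 40 49.3
```

```text
t 17.23 p [ 482.9 -153.3   30.8] tip [547.2 -77.6  39.9] yaw 49.2 pitchup 2.0 roll -15.1 mrad w 16.1 F [ 0.38 -0.08 -0.86]
r 51.6 ahead 51.6 left -0.2 Fdrag -0.19
turn -0.001 shift now-frame cm [-0.03 -0.1  -0.01] after-turn frame [-0.03 -0.1  -0.01]
```

Request:
send_rows([
  [[-0.1, 0, 0.1, 0, 0], [-0.1, 0, 0.1, 0, 0]],
])

```text
clock: 17.4
position: [484.4, -152.0, 29.3]
ee_rot: [-0.416, 0.909, 0.001, 0.015]
contact_force: [-2.8, -2.3, 2.9]
gripper_width: 16.2
```

```bash
python3 tip.py 548 -78 40 49.3
```

```text
t 17.4 p [ 484.4 -152.    29.3] tip [548.7 -76.3  38.4] yaw 49.2 pitchup 1.9 roll -15.6 mrad w 16.2 F [-2.8  -2.29  2.95]
r 49.6 ahead 49.6 left 0.1 Fdrag 3.56
turn -0.001 shift now-frame cm [ 0.17 -0.07 -0.16] after-turn frame [ 0.17 -0.07 -0.16]
```

Request:
send_rows([
  [[0, 0, 0, 0, 0], [0, 0, 0, 0, 0]],
])

```text
clock: 17.57
position: [484.7, -152.0, 29.9]
ee_rot: [-0.417, 0.909, 0.001, 0.016]
contact_force: [-1.5, -0.4, 2.8]
gripper_width: 16.6
```

```bash
python3 tip.py
python3 - <<'E'
from h import *
im,W=grab("scene");x,y,z=np.moveaxis(W,-1,0);hsv=cv2.cvtColor(im,cv2.COLOR_BGR2HSV)
h,s=hsv[...,0],hsv[...,1]
m=(h>50)&(h<80)&(s>80)&(np.hypot(x-581,y+38.7)<55);print("turntable z",m.sum(),W[m][:,2].mean().round(2))
W0=np.load("/tmp/scene.npz");hs=cv2.cvtColor(W0["im"],cv2.COLOR_BGR2HSV);w=W0["W"];m=(hs[...,0]>50)&(hs[...,0]<80)&(hs[...,1]>80)&(np.hypot(w[...,0]-581,w[...,1]+38.7)<55);print("before",w[m][:,2].mean().round(2))
cv2.imwrite("pics/s6.png",cv2.resize(im[120:240,160:290],(650,600),interpolation=cv2.INTER_CUBIC))
E
```

```text
t 17.57 p [ 484.7 -152.    29.9] tip [548.9 -76.3  39. ] yaw 49.2 pitchup 2.3 roll -16.3 mrad w 16.6 F [-1.49 -0.4   2.77]
r 49.4 ahead 49.4 left 0.2 Fdrag 1.28
turntable z 1160 51.59
before 52.62
```

View pics/s6.png

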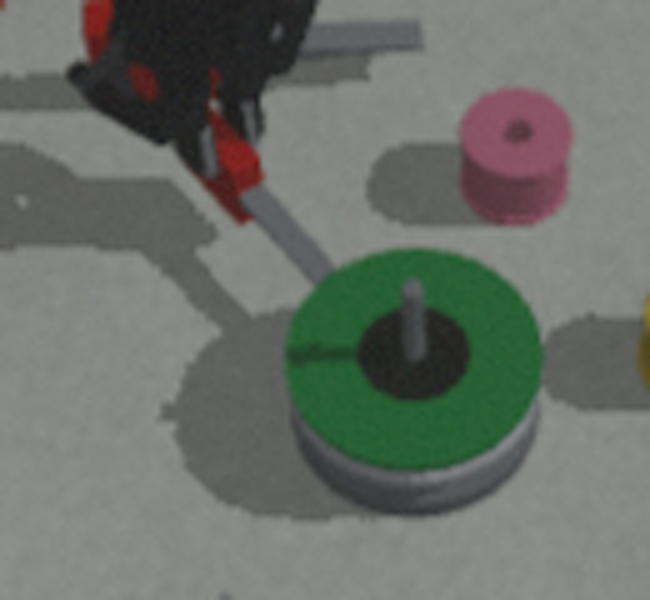

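The picture shows the blade going under the turntable rim at crop (330,275), with its underside resting on the plate (Fz about +4 N over baseline). I'll slide in by small steps and watch the drag.

Request:
send_rows([
  [[-0.15, 0, 0, 0, 0], [-0.15, 0, 0, 0, 0]],
])

```text
clock: 17.78
position: [486.6, -149.9, 30.1]
ee_rot: [-0.416, 0.909, 0.001, 0.016]
contact_force: [-0.4, -1.6, 0.6]
gripper_width: 16.2
```

```bash
python3 tip.py
```

```text
t 17.78 p [ 486.6 -149.9   30.1] tip [550.8 -74.3  39.2] yaw 49.2 pitchup 2.3 roll -16.5 mrad w 16.2 F [-0.43 -1.62  0.61]
r 46.6 ahead 46.6 left 0.4 Fdrag 1.51
```

Request:
send_rows([
  [[-0.15, 0, 0, 0, 0], [-0.15, 0, 0, 0, 0]],
])

```text
clock: 17.95
position: [488.7, -147.6, 30.2]
ee_rot: [-0.416, 0.909, 0.001, 0.016]
contact_force: [-1.8, -1.0, 0.8]
gripper_width: 16.5
```

```bash
python3 tip.py
```

```text
t 17.95 p [ 488.7 -147.6   30.2] tip [553.  -71.9  39.3] yaw 49.2 pitchup 2.2 roll -16.6 mrad w 16.5 F [-1.82 -1.    0.8 ]
r 43.5 ahead 43.5 left 0.5 Fdrag 1.94
```

Request:
send_rows([
  [[-0.15, 0, 0.02, 0, 0], [-0.15, 0, 0.02, 0, 0]],
])

```text
clock: 18.12
position: [490.5, -145.3, 29.9]
ee_rot: [-0.416, 0.909, 0.001, 0.015]
contact_force: [-1.6, -2.7, 2.9]
gripper_width: 16.5
```

```bash
python3 tip.py
```

```text
t 18.12 p [ 490.5 -145.3   29.9] tip [554.8 -69.7  38.9] yaw 49.2 pitchup 1.2 roll -16.0 mrad w 16.5 F [-1.58 -2.65  2.95]
r 40.6 ahead 40.6 left 0.4 Fdrag 3.04
```

Request:
send_rows([
  [[-0.15, 0, 0.02, 0, 0], [-0.15, 0, 0.02, 0, 0]],
])

```text
clock: 18.28
position: [491.2, -143.7, 29.7]
ee_rot: [-0.416, 0.909, 0.001, 0.014]
contact_force: [-3.8, -6.0, 4.3]
gripper_width: 16.4
```

```bash
python3 tip.py
```

```text
t 18.28 p [ 491.2 -143.7   29.7] tip [555.5 -68.1  38.4] yaw 49.2 pitchup -1.7 roll -14.2 mrad w 16.4 F [-3.79 -5.99  4.33]
r 38.9 ahead 38.9 left -0.1 Fdrag 7.01
```

Request:
send_rows([
  [[0, 0, 0, 0, 0], [0, 0, 0, 0, 0], [0, 0, 0, 0, 0]],
])

```text
clock: 18.53
position: [491.4, -143.7, 30.1]
ee_rot: [-0.416, 0.909, 0.001, 0.014]
contact_force: [-0.8, -2.8, 3.0]
gripper_width: 16.3
```

```bash
python3 tip.py
```

```text
t 18.53 p [ 491.4 -143.7   30.1] tip [555.7 -68.1  38.9] yaw 49.2 pitchup -1.5 roll -14.6 mrad w 16.3 F [-0.79 -2.78  3.  ]
r 38.8 ahead 38.8 left 0.0 Fdrag 2.62
```

Request:
send_rows([
  [[-0.1, 0, -0.03, 0, 0], [-0.15, 0, -0.01, 0, 0]],
])

```text
clock: 18.7
position: [491.4, -142.6, 30.4]
ee_rot: [-0.416, 0.909, 0.001, 0.012]
contact_force: [-3.9, -5.2, 3.6]
gripper_width: 16.2
```

```bash
python3 tip.py
```

```text
t 18.7 p [ 491.4 -142.6   30.4] tip [555.8 -67.   38.8] yaw 49.1 pitchup -4.4 roll -12.4 mrad w 16.2 F [-3.92 -5.22  3.55]
r 37.9 ahead 37.9 left -0.6 Fdrag 6.52
```

Request:
send_rows([
  [[-0.1, 0, -0.06, 0, 0], [-0.15, 0, -0.03, 0, 0]],
])

```text
clock: 18.87
position: [491.2, -141.7, 30.9]
ee_rot: [-0.415, 0.91, 0.001, 0.01]
contact_force: [-4.0, -5.0, 3.7]
gripper_width: 16.2
```

```bash
python3 tip.py
```

```text
t 18.87 p [ 491.2 -141.7   30.9] tip [555.8 -66.2  39.1] yaw 49.1 pitchup -7.8 roll -10.0 mrad w 16.2 F [-4.04 -4.96  3.68]
r 37.4 ahead 37.4 left -1.0 Fdrag 6.39
```

```bash
cat > rise.py <<'E'
from h import *
r=[]
for i in range(6):
    im,W=grab("scene");x,y,z=np.moveaxis(W,-1,0);hsv=cv2.cvtColor(im,cv2.COLOR_BGR2HSV)
    h,s=hsv[...,0],hsv[...,1]
    m=(h>50)&(h<80)&(s>80)&(np.hypot(x-581,y+38.7)<55);q=W[m][:,2]
    b=(np.hypot(x-581,y+38.7)>100)&(abs(x-620)<80)&(abs(z)<12)&(s<60)
    r.append((m.sum(),q.mean(),np.median(q),np.nanmean(z[b])))
print(np.round(r,2)[:,1:3].T,"mean",np.mean(r,0).round(3))
E
python3 rise.py; python3 tip.py
```

```text
[[51.71 51.74 51.73 51.66 51.73 51.7 ]
 [51.55 51.55 51.6  51.52 51.6  51.57]] mean [1168.167   51.71    51.565    1.294]
t 19.17 p [ 491.3 -141.7   30.9] tip [555.8 -66.1  39. ] yaw 49.1 pitchup -7.7 roll -10.0 mrad w 16.3 F [-2.38 -5.25  1.94]
r 37.3 ahead 37.3 left -1.1 Fdrag 5.52
```

Request:
send_rows([
  [[-0.2, 0, 0, 0, 0], [-0.2, 0, 0, 0, 0]],
])

```text
clock: 19.33
position: [491.1, -140.3, 30.6]
ee_rot: [-0.415, 0.91, 0.002, 0.007]
contact_force: [-4.3, -8.0, 5.8]
gripper_width: 16.4
```

```bash
python3 tip.py; python3 rise.py; python3 tip.py
```

```text
t 19.33 p [ 491.1 -140.3   30.6] tip [555.8 -64.9  38.2] yaw 49.0 pitchup -12.9 roll -6.4 mrad w 16.4 F [-4.34 -7.98  5.81]
r 36.4 ahead 36.3 left -1.8 Fdrag 8.87
[[51.65 51.75 51.75 51.73 51.7  51.63]
 [51.6  51.64 51.6  51.59 51.53 51.52]] mean [1169.833   51.703   51.58     1.288]
t 19.63 p [ 491.1 -140.2   30.7] tip [555.8 -64.8  38.3] yaw 49.0 pitchup -12.4 roll -6.7 mrad w 16.4 F [-4.58 -5.85  5.57]
r 36.3 ahead 36.2 left -1.8 Fdrag 7.42
```

```bash
cat > blade.py <<'E'
from h import *
from scipy.ndimage import binary_erosion
u=np.array([np.cos(np.radians(49.5)),np.sin(np.radians(49.5))]);n=np.array([-u[1],u[0]]);Q=[]
for i in range(8):
    im,W=grab("scene");hsv=cv2.cvtColor(im,cv2.COLOR_BGR2HSV);d=W[...,:2]-[581,-38.7]
    a=d@u;l=d@n;z=W[...,2]
    m=(a>-112)&(a<-64)&(abs(l)<9)&(z>34)&(z<58)&(hsv[...,1]<70)
    m=binary_erosion(m)
    Q.append(np.c_[a[m],l[m],z[m]])
q=np.vstack(Q);A=np.c_[q[:,0]+80,q[:,1],np.ones(len(q))]
for _ in range(3):
    c=np.linalg.lstsq(A,q[:,2],rcond=None)[0];k=abs(A@c-q[:,2])<2.5;A,q=A[k],q[k]
print(len(q),"slope along mrad",(c[0]*1e3).round(1),"(flat: -80) across",(c[1]*1e3).round(1),"z at r=80",c[2].round(2),"lat mean",q[:,1].mean().round(2),"range",q[:,0].min().round(1),q[:,0].max().round(1))
E
python3 blade.py; python3 tip.py
```

```text
565 slope along mrad -77.5 (flat: -80) across -40.5 z at r=80 45.66 lat mean -0.29 range -110.3 -65.7
t 20.03 p [ 491.1 -140.2   30.7] tip [555.8 -64.8  38.3] yaw 49.0 pitchup -12.5 roll -6.6 mrad w 16.3 F [-4.48 -6.41  4.44]
r 36.3 ahead 36.2 left -1.8 Fdrag 7.77
```

Measured in the image, the blade lies flat on the plate (slope -77.5 mrad, -80 when flat; height matches). The turntable has risen only about 0.1 mm, which means about 3 N on it. Much of the felt drag comes from my own downforce, so I'll ease that off and go slightly deeper.

Request:
send_rows([
  [[0, 0, -0.08, 0, 0], [-0.2, 0, -0.05, 0, 0], [-0.25, 0, -0.03, 0, 0]],
])

```text
clock: 20.28
position: [491.1, -138.1, 31.6]
ee_rot: [-0.413, 0.911, 0.003, 0.004]
contact_force: [-4.7, -7.5, 3.2]
gripper_width: 16.5
```

```bash
python3 tip.py; python3 rise.py; python3 tip.py
```

```text
t 20.28 p [ 491.1 -138.1   31.6] tip [556.  -62.9  38.8] yaw 48.8 pitchup -17.3 roll -2.5 mrad w 16.5 F [-4.73 -7.54  3.15]
r 34.8 ahead 34.6 left -2.9 Fdrag 8.78
[[51.78 51.85 51.81 51.84 51.87 51.85]
 [51.64 51.75 51.66 51.65 51.77 51.73]] mean [1169.      51.832   51.701    1.294]
t 20.58 p [ 491.1 -138.    31.6] tip [556.1 -62.8  38.8] yaw 48.9 pitchup -17.0 roll -2.6 mrad w 16.5 F [-3.3  -6.49  2.58]
r 34.7 ahead 34.5 left -2.9 Fdrag 7.06
```

Rise is now about 0.24 mm, so about 4.5 N on the turntable, and felt drag is about 7 N, both in range. Final check of flatness and of the reel.

```bash
python3 blade.py; python3 rise.py
python3 - <<'E'
from h import *
im,W=grab("scene");x,y,z=np.moveaxis(W,-1,0)
hsv=cv2.cvtColor(im,cv2.COLOR_BGR2HSV)
T=W[(abs(x-518)<60)&(abs(y-253)<60)&(z>41)&(z<60)];print("reel top",len(T),T.mean(0).round(1),cv2.minEnclosingCircle(T[:,:2].astype(np.float32)))
cv2.imwrite("pics/s7.png",cv2.resize(im[90:330,130:410],(700,600),interpolation=cv2.INTER_CUBIC))
E
python3 tip.py
```

```text
517 slope along mrad -84.7 (flat: -80) across -51.5 z at r=80 46.44 lat mean 0.83 range -108.1 -65.7
[[51.72 51.83 51.78 51.8  51.86 51.8 ]
 [51.6  51.68 51.62 51.68 51.77 51.71]] mean [1166.833   51.797   51.674    1.288]
reel top 391 [522.4 253.3  48. ] ((521.51953125, 253.641357421875), 28.736427307128906)
t 21.33 p [ 491.1 -138.    31.6] tip [556.  -62.8  38.8] yaw 48.9 pitchup -17.0 roll -2.6 mrad w 16.6 F [-3.67 -6.79  3.67]
r 34.7 ahead 34.6 left -3.0 Fdrag 7.53
```

View pics/s7.png

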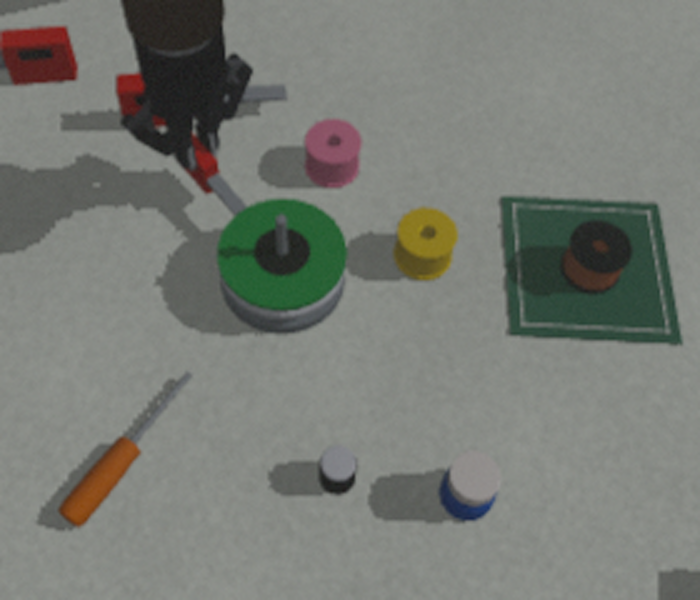

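The reel stands on the mat at (597,255) and the blade is under the turntable at (240,208). The driver, capacitor and jar are where they were. The state is steady, so I'm handing in.

```bash
python3 -c "
from h import *
print(job.job_done())"; python3 tip.py
```

```text
the job is handed in; nothing more can be done
None
the job is handed in; nothing more can be done
```

I lifted the copper reel off the spindle and stood it on the mat, then slid the small taper blade flat under the turntable and handed the job in with the handle still gripped. It took about 21 s on the robot's clock. The hand-in gives no verdict, so the result itself is not confirmed.

**Last checks:**
- **Reel:** upright and released at about (521, 253) mm, within about 5 mm of the mat's centre.
- **Blade:** flat on the plate, with its measured top slope at -85 mrad (-80 when flat, fit good to a few mrad). The tip is about 35 mm from the spindle axis and was still over the last second.
- **Fit:** felt drag is about 7.5 N. The turntable has risen about 0.2 mm, which I take as about 4 to 4.5 N on it. That force is estimated from the depth images, not measured directly, and its zero reference is a single frame.
- **Bystanders:** the jar, screwdriver and capacitor look unmoved in the last picture.

**Disagreement:** the tip height predicted from the grip was 38.8 mm with a -17 mrad pitch, while the images show the blade flat at plate height. The handle probably shifted slightly in the grip, so I went by the images and the contact force.

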